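# Secure the display frame and hold the bevelled batten in the glue-up

## Robot

A 6-joint arm with a two-finger parallel gripper is mounted at the origin on the work surface. World frame = base frame: x ahead of the robot, y to its left, z up, the work surface at z = 0. Lengths are in mm, angles in rad, forces in N, time in s.
With the tool pointing down it reaches from about 275 to 750 mm from the base axis. Payload 10.2 kg.
Tool frame: the origin (TCP) lies midway between the tips of the shut fingers; the grasp point (between the pads) lies 19 mm behind it (r.hold_point_z is the distance from the TCP to the grasp point, in mm); z points along the fingers, x is the direction in which the jaws open and shut, and the axes are right-handed (so a half turn about z gives the same grasp; the last joint's range is limited). The gripper opens to 85 mm and grips with 20 to 120 N. Pads are 22 mm wide; open, the fingers measure 114 mm over their backs; the gripper's body (76 mm by 85 mm) begins 54 mm behind the grasp point. The pads swing forward as they close: fully open they stand 13 mm farther back than shut.
Start: joints at [-1.418, 0.313, 1.498, -0, 1.331, -0.223], TCP at [192.672, -488.374, 231.294] pointing down, gripper open.
Joint ranges: [-2.94, 2.94], [-0.97, 2.17], [0.19, 2.56], [-1.23, 4.37], [0.02, 3.11], [-2.88, 2.88]. Speed limits (rad/s): [2.39, 2.39, 3.01, 3.14, 3.14, 3.14].

## Interface

Orientations are given as a 3x3 rotation matrix whose columns are the frame's x, y, z axes.
In Python, from cell import r, optics gives the robot as it stands.
- The arm moves only by the tool servo_tool, never from a script. Its argument "moves" is a list of rows, each an object with "offset": the shift along the tool's x, y, z in m, a list of three; "dr": the turn, a rotation vector about the tool's x, y, z in degrees, a list of three; "gripper": the finger opening in m, from 0 to 0.0854. A call has exactly 8 rows; each row is the pose to reach, as a shift and turn from the pose commanded when the call began, along the tool's axes at that moment; what a row does not reach only later rows make up. A row lasts 1/8 s, in which the tool goes at most 62.5 mm and 10.7 degrees, less where a joint would pass 70% of its speed; a pose out of reach is approached as far as the arm can. A call with a gripper value outside its range is refused whole. The fingers move at their own pace and stop on an object; "newtons" is the grip in N (left out, the last holds). Time passes only in rows, so rows that repeat a pose let the fingers close, or fill a call up. It gives the time, the measured TCP pose, the force and the opening at its end, in the units of the state.
- r.sense(): the state, without advancing time (a new reading comes with each control period).
- optics.capture(name): name is "side" or "top"; returns (picture, depth): 384x512x3 uint8, red, green, blue; 384x512 float32, mm along the optical axis (not along the pixel's ray), 0 where there is no reading.
- optics.get_calibration(name): a dict with "fov_y" (degrees; the focal length in pixels is half the picture's height over the tangent of half this angle, whatever the lens; pixels are square), "cx", "cy" (the principal point, pixels), "world_from_camera" (4x4, takes a point from camera to world coordinates). Camera axes: x right, y down, z forward; pixel columns grow to the right and rows downward; lengths in mm; the calibration is good to about 2 mm. A picture is of the moment at which its call begins. get_calibration takes no time and is no camera call.
- r.hand_in(): hands the job in, once; it reports no verdict.
The state is a dict: "t": time; "joint_pos": joint angles; "qd": joint speeds; "tau": joint torques, N m; "eef_pos": TCP position; "ee_rot": TCP orientation; "force": force on the tool from outside, world axes, zero at the start; "torque": the same for the moment, N m; "gripper_width": finger opening in mm.
Only numpy, scipy, OpenCV 4.12 (cv2) and the standard library are available. Lean on these libraries where they do the work, as an engineer would, in place of code of your own. Each camera call takes 0.05 s, during which the arm holds its last target. There are 200 camera calls.

## Task

Turn the turnbutton on the gluing board square across the edge of the display frame to secure it, then bring the bevelled batten flat against the near side of the frame, centred along it, bevel facing away from the frame. With one firm diagonal push (about 15 to 20 N) press it against the frame and down on the board at once, and finish while still holding it pressed like that, not letting go. Leave the other things on the bench where they are.

Things in the scene. Friction and masses are not known exactly. Their poses are not given: they have to be found in the camera images.
- board: Waxed white laminate gluing board (friction about 0.35), fixed, 320 (x) x 400 (y) x 15 mm. Origin: centre of its underside, on the table; x away from the robot, y left, z up. Rails 28 mm high above it form a seat open toward the robot: side rails 36 mm wide centred at y = +-100 mm (x 20 to 130), far rail at x = 127 to 147 mm. Near half clear but for a weight and an offcut in its near corners.
- frame: Wooden display frame with a wire model on white card, loose in the seat of the board: 110 (x) x 160 (y) x 28 mm high, 0.4 kg. Origin: centre of its underside; axes as the board's. It has up to 10 mm play toward the robot, 2 mm to each side rail; a push slides it back against the far rail. Its near face (x = -55 mm) is the fence for the batten.
- frame_edge (a point): The middle of the near face of the frame, half-way up (14 mm above the board's top); axes as frame, so -x points out of this face, toward the robot.
- turnbutton_lug (a point): Centre of the turnbutton's lug, on the pivot axis, 64 mm above the table. Turnbutton: aluminium bar 70 x 16 x 8 mm on the left side rail (pivot at board x 70, y 100 mm), upper face 53 mm above the table, underside 2 mm over the frame's top. The upright lug on it is 44 long, 10 thick, 22 mm high (top at 75 mm): pinch it from above. Its x axis lies along bar and lug and turns with them.
- turnbutton (a joint): Angle in rad: 0 = bar along the rail (board's x), frame free; grows counterclockwise seen from above to the stop at 1.57 = bar square across the frame's edge, frame secured (over 1.31 counts). Stays where it is left; friction about 0.06 N m.
- batten: Bevelled wooden batten, loose: 28 deep (x) x 100 long (y) x 26 mm high, about 0.12 kg. Origin: centre of its underside. +x face plain, upright (goes against the frame); on the -x side, facing the robot, the lower 13 mm is upright, then a 45 degree bevel rises to the top, flat from x -1 to +14 mm. Starts on the board's near half, turned up to 0.5 rad. May be pinched across its depth, low down.
- batten_mid (a point): Centre of the batten, 13 mm above its underside; axes as batten. When it is fully home this point is 14 mm in front of the frame's near face and 28 mm above the table.
- weight: Bystander: round steel weight with a knob, diameter 44, height 54 mm, in the near left corner of the board. Origin at the centre of its underside.
- offcut: Bystander: plain square wooden offcut without bevel, 28 x 60 x 26 mm, in the near right corner of the board. Origin at the centre of its underside.
- meter: Bystander: grey hand meter, 120 x 70 x 30 mm, on the table to the left of the board's near end. Origin at the centre of its underside.
- brush_a: Bystander: long brush lying on the table, right of the board.
- brush_b: Bystander: second brush lying on the table, right of the board.
- jar: Bystander: closed amber jar, diameter 60, height 70 mm, on the table, right of the board. Origin at the centre of its underside.
There are look-alikes about, which are no part of the job. What is shaped like the batten but orange or purple is not meant.

How it is judged:
By the outcome, as a careful person would: the job done as asked, in the order asked, and still so for the second after the job is handed in, while the arm keeps its last pose, push and grip.
It also fails if it takes over 64 s, if anything falls off the work surface, if the arm or the gripper's body presses on something with over 40 N, if the wrist force passes 120 N, or if a joint passes its speed limit or range.

## Working session

There is one attempt and no reset: what is moved stays moved. The work goes in short steps, Python scripts to look and compute and a tool call to move; the robot and the scene stay as the last step left them, time stands still between calls to the robot, and variables do not carry over. Pictures are saved under pics/ and viewed, about 8 in all and at most 12, crops included, and the job is handed in when it is done.

Besides the shell and the picture viewer there is one more tool, called as name([rows], argument=value, ...), one row to a line, values as JSON. servo_tool: Moves the arm, as the interface text tells. Its arguments: {"type":"object","properties":{"moves":{"type":"array","items":{"type":"object","properties":{"offset":{"type":"array","items":{"type":"number"}},"dr":{"type":"array","items":{"type":"number"}},"gripper":{"type":"number"}}}},"newtons":{"type":"number"}},"required":["moves"]}

```bash
ls; mkdir -p pics
cat > h.py <<'E'
import numpy as np, cv2
from cell import r, optics
def cap(n):
    p,d=optics.capture(n); np.savez(f'/tmp/{n}.npz',p=p,d=d); return p,d
def K(n):
    c=optics.get_calibration(n); f=192/np.tan(np.radians(c['fov_y'])/2); return f,c['cx'],c['cy'],np.array(c['world_from_camera'])
def ray(n,u,v,z):
    f,cx,cy,T=K(n); d=T[:3,:3]@np.array([(u-cx)/f,(v-cy)/f,1]); o=T[:3,3]; return o+d*(z-o[2])/d[2]
def cloud(n,d):
    f,cx,cy,T=K(n); v,u=np.mgrid[:384,:512]; P=np.stack([(u-cx)/f*d,(v-cy)/f*d,d],-1); return P@T[:3,:3].T+T[:3,3]
def proj(n,P):
    f,cx,cy,T=K(n); q=T[:3,:3].T@(np.array(P)-T[:3,3]); return q[0]/q[2]*f+cx,q[1]/q[2]*f+cy
E
python3 - <<'E'
from h import *
for n in('top','side'):
    p,d=cap(n); print(K(n)); print(optics.get_calibration(n).keys())
    cv2.imwrite(f'pics/{n}1.png',cv2.resize(p[:,:,::-1],(768,576)))
s=r.sense();print(s['t'],np.round(s['ee_rot'],2).tolist(),s['gripper_width'])
E
```

```text
pics
(np.float64(357.1275546841194), 255.85729500308446, 184.5497850991604, array([[ 2.61983488e-03, -9.97530041e-01,  7.01922579e-02,
         4.03313727e+02],
       [-9.99693553e-01, -4.34042989e-03, -2.43713086e-02,
        -2.33499934e+01],
       [ 2.46157770e-02, -7.01068989e-02, -9.97235723e-01,
         1.00238727e+03],
       [ 0.00000000e+00,  0.00000000e+00,  0.00000000e+00,
         1.00000000e+00]]))
dict_keys(['fov_y', 'cx', 'cy', 'world_from_camera'])
(np.float64(387.7798819596061), 264.4521308166097, 187.36571341632828, array([[ 8.93403161e-01, -3.38237989e-01,  2.95678633e-01,
         8.59741477e+01],
       [-4.48890141e-01, -6.45532936e-01,  6.17887425e-01,
        -8.45302004e+02],
       [-1.81227040e-02, -6.84749802e-01, -7.28552865e-01,
         1.01288605e+03],
       [ 0.00000000e+00,  0.00000000e+00,  0.00000000e+00,
         1.00000000e+00]]))
dict_keys(['fov_y', 'cx', 'cy', 'world_from_camera'])
0.1 [[0.37, -0.93, -0.0], [-0.93, -0.37, 0.0], [-0.0, -0.0, -1.0]] 85.14885014806414
```

View pics/top1.png

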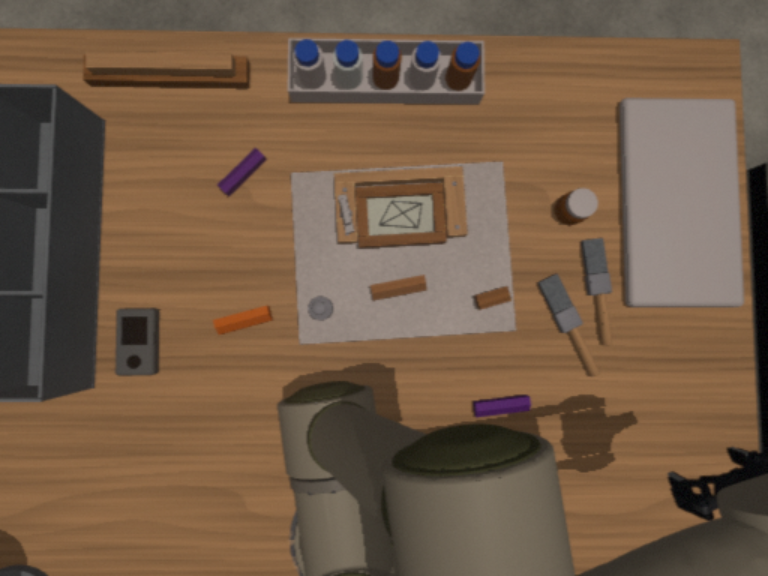

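View pics/side1.png

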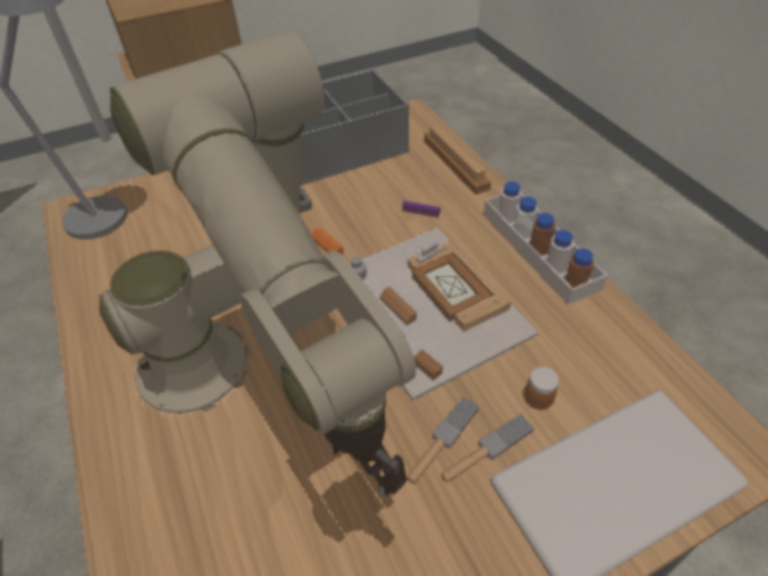

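Top view (768 px scale): the wanted batten is brown wood at (398,287). It could be confused with:
- the brown offcut at (492,298), which is short and has no bevel
- the orange one at (242,320)
- the purple ones at (242,172) and (502,406)

The turnbutton is on the left rail at (346,212), the frame at (401,213), and the weight at (320,308). The side view agrees: batten (398,305), turnbutton (430,250).

Run:
```python
from h import *
T=np.load('/tmp/top.npz');S=np.load('/tmp/side.npz')
def rect(m,x0,x1,y0,y1,n='x'):
    k=np.zeros_like(m);k[y0:y1,x0:x1]=m[y0:y1,x0:x1]
    cs,_=cv2.findContours(k.astype('uint8'),cv2.RETR_EXTERNAL,cv2.CHAIN_APPROX_NONE)
    c=max(cs,key=cv2.contourArea); return c,cv2.minAreaRect(c)
p,d=T['p'],T['d']; hsv=cv2.cvtColor(p,cv2.COLOR_RGB2HSV); C=cloud('top',d)
# board outline
m=(hsv[...,1]<60)&(hsv[...,2]>90); c,b=rect(m,185,352,100,235)
hull=cv2.minAreaRect(c); bp=cv2.boxPoints(hull); print('board px',bp.tolist())
W=np.array([ray('top',u,v,15)[:2] for u,v in bp]); print('board',W.round(1).tolist(), W.mean(0).round(1))
e=[W[(i+1)%4]-W[i] for i in range(4)]; print([ (round(np.linalg.norm(x),1),round(np.degrees(np.arctan2(x[1],x[0])),2)) for x in e])
# batten
sat=(hsv[...,1]>75)
c,b=rect(sat,243,288,180,204); print('batten px',b); 
bp=cv2.boxPoints(b)
for z in (28,41):
  W=np.array([ray('top',u,v,z)[:2] for u,v in bp]);print('batten',z,W.round(1).tolist(),W.mean(0).round(1))
k=np.zeros((384,512),'uint8');cv2.drawContours(k,[c],-1,1,-1);print('batten depth z pct',np.percentile(C[k>0][:,2],[5,25,50,75,95]).round(1))
# heights of areas from depth
for nm,(u,v) in dict(batten=(265,191),lug=(231,142),frameedge=(267,161),rail=(303,137),board=(300,180)).items(): print(nm,C[v-1:v+2,u-1:u+2].reshape(-1,3).mean(0).round(1))
cr=p[100:215,190:350]; cv2.imwrite('pics/crop.png',cv2.resize(cr[:,:,::-1],None,fx=5,fy=5,interpolation=cv2.INTER_CUBIC))
ps=S['p'][145:265,235:365]; cv2.imwrite('pics/crops.png',cv2.resize(ps[:,:,::-1],None,fx=5,fy=4.99,interpolation=cv2.INTER_CUBIC))
```

```text
board px [[193.06027221679688, 115.10578155517578], [336.9050598144531, 107.25971221923828], [343.1067810058594, 220.95782470703125], [199.26199340820312, 228.80389404296875]]
board [[666.9, 128.8], [693.2, -276.5], [372.8, -289.4], [350.7, 107.2]] [520.9 -82.5]
[(np.float64(406.1), np.float64(-86.28)), (np.float64(320.7), np.float64(-177.68)), (np.float64(397.3), np.float64(93.19)), (np.float64(316.9), np.float64(3.91))]
batten px ((265.25579833984375, 191.32147216796875), (10.736236572265625, 37.244293212890625), 79.04593658447266)
batten 28 [[458.0, -20.1], [477.8, -120.3], [448.9, -125.8], [429.2, -25.8]] [453.5 -73. ]
batten 41 [[457.3, -20.2], [476.8, -119.0], [448.3, -124.4], [428.9, -25.8]] [452.8 -72.3]
batten depth z pct [28.1 34.6 39.1 41.1 43. ]
batten [453.7 -71.6  40. ]
lug [581.3  19.7  68.9]
frameedge [535.  -76.8  42.5]
rail [ 601.5 -175.2   42.6]
board [ 486.1 -170.5   14.1]
```

View pics/crop.png

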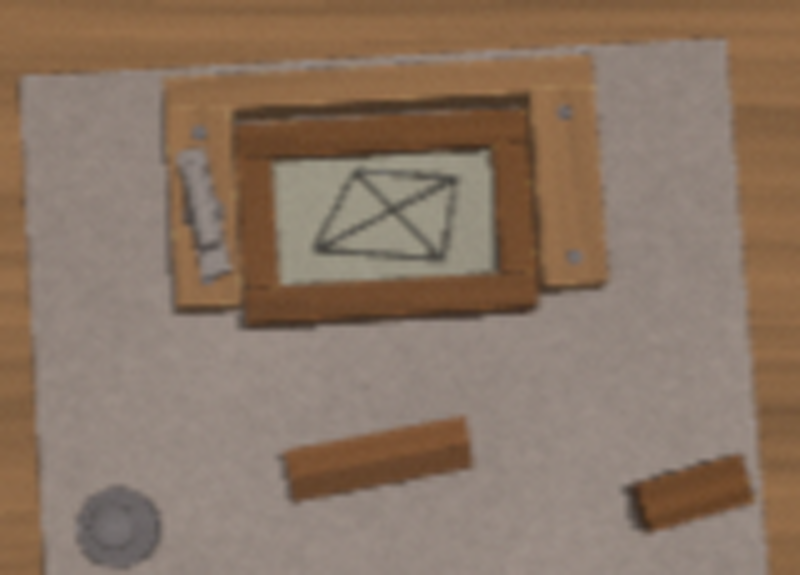

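View pics/crops.png

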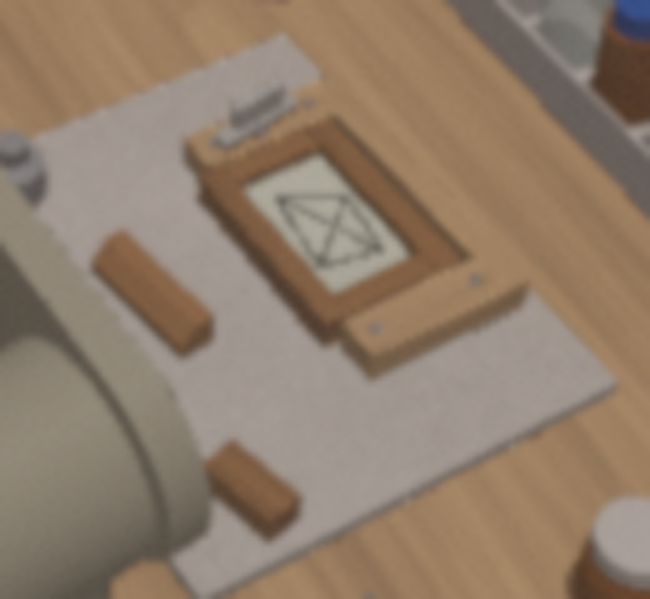

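The crops confirm the choice. The batten at crop (378,460) has a light flat top and a darker bevel toward the robot. The offcut (695,492) is shorter. The turnbutton (205,215) is slightly counterclockwise of the rail. The frame's near base corners are at about (243,325) and (537,305), with a gap behind the frame.

Run:
```python
from h import *
T=np.load('/tmp/top.npz');S=np.load('/tmp/side.npz')
def tri(a,b):
    A=[];o=[]
    for n,(u,v) in (('top',a),('side',b)):
        p0=ray(n,u,v,0);p1=ray(n,u,v,100);A.append((p1-p0)/np.linalg.norm(p1-p0));o.append(p0)
    M=sum(np.eye(3)-np.outer(x,x) for x in A); y=sum((np.eye(3)-np.outer(x,x))@q for x,q in zip(A,o)); return np.linalg.solve(M,y)
c={}
for n,D in (('top',T),('side',S)):
    p,d=D['p'],D['d'];C=cloud(n,d);hsv=cv2.cvtColor(p,cv2.COLOR_RGB2HSV)
    R=(abs(C[...,0]-583)<50)&(abs(C[...,1]-20)<25)
    m=R&(C[...,2]>62)&(C[...,2]<90); P=C[m]
    x=P[:,:2]-P[:,:2].mean(0);w,V=np.linalg.eigh(x.T@x); a=V[:,1]*np.sign(V[0,1])
    print(n,'lug',m.sum(),P.mean(0).round(1),'top z',np.percentile(P[:,2],95).round(1),'ang',np.degrees(np.arctan2(a[1],a[0])).round(1),'len',np.ptp(x@V,axis=0).round(1))
    m2=R&(hsv[...,1]<70)&(C[...,2]>45); P=C[m2];x=P[:,:2]-P[:,:2].mean(0);w,V=np.linalg.eigh(x.T@x); a=V[:,1]*np.sign(V[0,1])
    print('  bar',m2.sum(),P.mean(0).round(1),np.degrees(np.arctan2(a[1],a[0])).round(1))
    # frame near edge
    t=(C[...,2]>38)&(C[...,2]<48)&(C[...,0]<560)&(C[...,0]>500)&(C[...,1]>-150)&(C[...,1]<-10)
    Q=C[t]; e=[(Q[(Q[:,1]>=y)&(Q[:,1]<y+10),0].min(),y+5) for y in range(-140,-20,10)]
    e=np.array(e);k=np.polyfit(e[:,1],e[:,0],1);print('  edge x at y=-80',np.polyval(k,-80).round(1),'yaw',np.degrees(-np.arctan(k[0])).round(2))
    b=(C[...,2]>24)&(C[...,2]<48)&(abs(C[...,0]-453)<40)&(abs(C[...,1]+73)<65);Q=C[b]; r_=cv2.minAreaRect(Q[:,:2].astype('float32'));print('  batten',np.round(r_[0],1),np.round(r_[1],1),round(r_[2],1),np.percentile(Q[:,2],90).round(1))
for nm,a,b in (('frameL',(238.6,165),(276,183)),('frameR',(297.4,161),(301,213))):
    print(nm,ray('top',*a,15).round(1),ray('side',*b,15).round(1),'tri',tri(a,b).round(1))
# two-view batten top height: top far corners (crop 285,450 / 467,417), side crop (120,232)/(212,320)
for a,b in (((247,190),(259,191.5)),((283.4,183.4),(277.4,209))): print('batten far-top corner tri',tri(a,b).round(1))
s=r.sense();print(s['eef_pos'])
```

```text
top lug 65 [583.4  23.   73.9] top z 76.9 ang 12.1 len [ 9.7 43.6]
  bar 148 [581.9  22.4  61.7] 11.9
  edge x at y=-80 531.4 yaw 3.39
  batten [453.2 -71.9] [28.  99.7] 11.3 42.4
side lug 47 [584.9  16.7  70.2] top z 75.9 ang 9.5 len [13.7 41.7]
  bar 115 [583.   15.3  59.4] 10.2
  edge x at y=-80 531.7 yaw 3.3
  batten [453.7 -75.9] [ 31.1 101.9] 9.8 40.7
frameL [527.1   0.6  15. ] [537.1   1.   15. ] tri [530.9  -1.1  18.9]
frameR [ 539.3 -163.4   15. ] [ 546.  -159.6   15. ] tri [ 540.7 -163.4   21.4]
batten far-top corner tri [457.3 -23.3  33.7]
batten far-top corner tri [ 475.9 -122.4   34.7]
[ 192.62831637 -488.15073796  230.8142618 ]
```

```bash
cat >> h.py <<'E'
from scipy.spatial.transform import Rotation as Ro
def down(yaw):  # tool down, x axis at yaw deg
    c,s=np.cos(np.radians(yaw)),np.sin(np.radians(yaw)); return np.array([[c,s,0],[s,-c,0],[0,0,-1]])
def go(p,R):
    s=r.sense();R0=np.array(s['ee_rot']);p0=np.array(s['eef_pos'])
    print('t',round(s['t'],2),'at',p0.round(1),'w',round(s['gripper_width'],1),'F',np.round(s['force'],1),'q',np.round(s['joint_pos'],2))
    print('offset m',(R0.T@(np.array(p)-p0)/1000).round(4).tolist(),'dr',np.degrees(Ro.from_matrix(R0.T@R).as_rotvec()).round(2).tolist())
E
python3 -c "
from h import *
go([584,20,140],down(-78.5))"
```

```text
t 0.1 at [ 192.6 -488.2  230.8] w 85.1 F [-0.7 -0.3  0.4] q [-1.42  0.31  1.5  -0.    1.33 -0.22]
offset m [-0.329, -0.5505, 0.0913] dr [-0.01, 0.06, 10.03]
```

servo_tool([
  {"offset":[-0.329,-0.5505,0.091],"dr":[0,0,10],"gripper":0.04},
  {"offset":[-0.329,-0.5505,0.091],"dr":[0,0,10],"gripper":0.04},
  {"offset":[-0.329,-0.5505,0.091],"dr":[0,0,10],"gripper":0.04},
  {"offset":[-0.329,-0.5505,0.091],"dr":[0,0,10],"gripper":0.04},
  {"offset":[-0.329,-0.5505,0.091],"dr":[0,0,10],"gripper":0.04},
  {"offset":[-0.329,-0.5505,0.091],"dr":[0,0,10],"gripper":0.04},
  {"offset":[-0.329,-0.5505,0.091],"dr":[0,0,10],"gripper":0.04},
  {"offset":[-0.329,-0.5505,0.091],"dr":[0,0,10],"gripper":0.04},
], newtons=40)

```text
t: 1.1
eef_pos: [495.7, -94.3, 160.7]
ee_rot: [[0.2, -0.98, -0.0], [-0.98, -0.2, -0.0], [0.0, 0.0, -1.0]]
force: [0.6, -1.0, 0.9]
gripper_width: 40.2
```

```bash
python3 -c "
from h import *
go([584,20,140],down(-78.5))"
```

```text
t 1.1 at [495.7 -94.3 160.7] w 40.2 F [ 0.6 -1.   0.9] q [-0.42  0.34  1.66 -0.    1.15  0.95]
offset m [-0.0943, -0.1094, 0.0207] dr [0.01, -0.0, 0.03]
```

servo_tool([
  {"offset":[-0.094,-0.109,0.04],"gripper":0.04},
  {"offset":[-0.094,-0.109,0.04],"gripper":0.04},
  {"offset":[-0.094,-0.109,0.04],"gripper":0.04},
  {"offset":[-0.094,-0.109,0.04],"gripper":0.04},
  {"offset":[-0.094,-0.109,0.07],"gripper":0.04},
  {"offset":[-0.094,-0.109,0.07],"gripper":0.04},
  {"offset":[-0.094,-0.109,0.07],"gripper":0.04},
  {"offset":[-0.094,-0.109,0.07],"gripper":0.04},
])

```text
schema error: expected keys offset, dr, gripper
```

```bash
python3 -c "
from h import *
go([584,20,57],down(-78.5))
p,d=cap('side')
s=r.sense()
print(proj('side',s['eef_pos']),proj('side',[584,20,75]))
cv2.imwrite('pics/s2.png',cv2.resize(p[90:250,210:370,::-1],None,fx=3.7,fy=3.7,interpolation=cv2.INTER_CUBIC))"
```

```text
t 1.1 at [495.7 -94.3 160.7] w 40.2 F [ 0.6 -1.   0.9] q [-0.42  0.34  1.66 -0.    1.15  0.95]
offset m [-0.0943, -0.1094, 0.1037] dr [0.01, -0.0, 0.03]
(np.float64(278.5177782963978), np.float64(173.48903058302145)) (np.float64(285.3319666102084), np.float64(163.27461178055407))
```

View pics/s2.png

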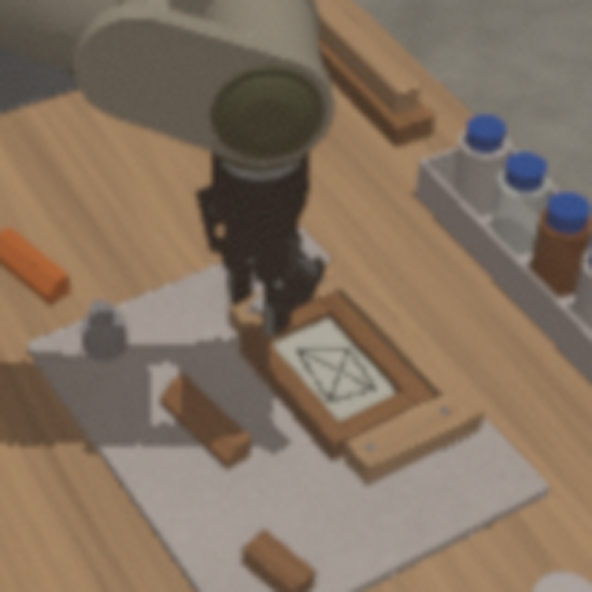

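The call was refused because "dr" was missing, so the picture shows the earlier pose. The fingertips are at crop (240,300) and (272,325). Their midpoint maps to px (279,174), and the projected TCP is (278.5,173.5), so the calibration agrees.

servo_tool([
  {"offset":[-0.094,-0.109,0.04],"dr":[0,0,0],"gripper":0.04},
  {"offset":[-0.094,-0.109,0.04],"dr":[0,0,0],"gripper":0.04},
  {"offset":[-0.094,-0.109,0.04],"dr":[0,0,0],"gripper":0.04},
  {"offset":[-0.094,-0.109,0.04],"dr":[0,0,0],"gripper":0.04},
  {"offset":[-0.094,-0.109,0.065],"dr":[0,0,0],"gripper":0.04},
  {"offset":[-0.094,-0.109,0.065],"dr":[0,0,0],"gripper":0.04},
  {"offset":[-0.094,-0.109,0.065],"dr":[0,0,0],"gripper":0.04},
  {"offset":[-0.094,-0.109,0.065],"dr":[0,0,0],"gripper":0.04},
])

```text
t: 2.15
eef_pos: [583.1, 17.3, 97.1]
ee_rot: [[0.199, -0.98, 0.002], [-0.98, -0.199, -0.0], [0.001, -0.001, -1.0]]
force: [-0.2, 0.4, 0.5]
gripper_width: 40.3
```

```bash
python3 -c "
from h import *
go([584,20,57],down(-78.5))
p,d=cap('side')
s=r.sense()
print(proj('side',s['eef_pos']),proj('side',[584,20,75]))
cv2.imwrite('pics/s3.png',cv2.resize(p[120:220,235:335,::-1],None,fx=5.9,fy=5.9,interpolation=cv2.INTER_CUBIC))"
```

```text
t 2.15 at [583.1  17.3  97.1] w 40.3 F [-0.2  0.4  0.5] q [-0.17  0.57  1.48 -0.    1.09  1.2 ]
offset m [-0.0025, -0.0014, 0.0401] dr [-0.08, -0.04, 0.0]
(np.float64(285.5758946426958), np.float64(159.207712692273)) (np.float64(285.3319666102084), np.float64(163.27461178055407))
```

View pics/s3.png

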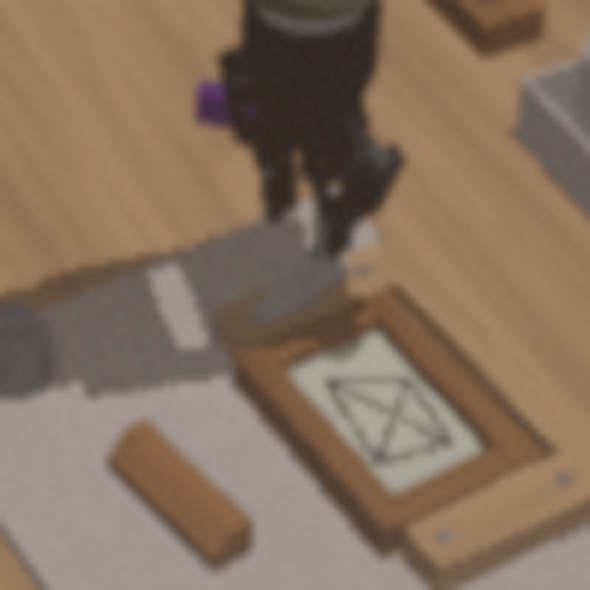

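The lug is at about (300,250), straddled by the fingertips at (275,218) and (335,255), so I descend and close.

servo_tool([
  {"offset":[-0.0025,-0.0015,0.02],"dr":[0,0,0],"gripper":0.04},
  {"offset":[-0.0025,-0.0015,0.039],"dr":[0,0,0],"gripper":0.04},
  {"offset":[-0.0025,-0.0015,0.039],"dr":[0,0,0],"gripper":0.04},
  {"offset":[-0.0025,-0.0015,0.039],"dr":[0,0,0],"gripper":0.0},
  {"offset":[-0.0025,-0.0015,0.039],"dr":[0,0,0],"gripper":0.0},
  {"offset":[-0.0025,-0.0015,0.039],"dr":[0,0,0],"gripper":0.0},
  {"offset":[-0.0025,-0.0015,0.039],"dr":[0,0,0],"gripper":0.0},
  {"offset":[-0.0025,-0.0015,0.039],"dr":[0,0,0],"gripper":0.0},
], newtons=30)

```text
t: 3.2
eef_pos: [584.0, 21.9, 58.3]
ee_rot: [[0.2, -0.98, 0.001], [-0.98, -0.2, 0.002], [-0.002, -0.002, -1.0]]
force: [-0.9, 9.4, 3.9]
gripper_width: 9.1
```

servo_tool([
  {"offset":[-0.002,0,0],"dr":[0,0,-5],"gripper":0.0},
  {"offset":[-0.002,0,0],"dr":[0,0,-10],"gripper":0.0},
  {"offset":[-0.002,0,0],"dr":[0,0,-15],"gripper":0.0},
  {"offset":[-0.002,0,0],"dr":[0,0,-20],"gripper":0.0},
  {"offset":[-0.002,0,0],"dr":[0,0,-25],"gripper":0.0},
  {"offset":[-0.002,0,0],"dr":[0,0,-31],"gripper":0.0},
  {"offset":[-0.002,0,0],"dr":[0,0,-37],"gripper":0.0},
  {"offset":[-0.002,0,0],"dr":[0,0,-42],"gripper":0.0},
])

```text
t: 4.2
eef_pos: [584.6, 21.2, 58.4]
ee_rot: [[0.806, -0.592, 0.004], [-0.592, -0.806, -0.002], [0.004, -0.001, -1.0]]
force: [3.3, -5.8, 0.1]
gripper_width: 9.3
```

```bash
python3 -c "
from h import *
s=r.sense();print(s['torque'])
go([584,21,58],down(3.3))"
```

```text
[-0.96971811 -0.55086059 -0.0321899 ]
t 4.2 at [584.6  21.2  58.4] w 9.3 F [ 3.3 -5.8  0.1] q [-0.16  0.62  1.51 -0.    1.01  0.47]
offset m [-0.0004, 0.0006, 0.0004] dr [0.05, -0.25, -39.61]
```

servo_tool([
  {"offset":[0,0,0],"dr":[0,0,-6],"gripper":0.0},
  {"offset":[0,0,0],"dr":[0,0,-12],"gripper":0.0},
  {"offset":[0,0,0],"dr":[0,0,-18],"gripper":0.0},
  {"offset":[0,0,0],"dr":[0,0,-24],"gripper":0.0},
  {"offset":[0,0,0],"dr":[0,0,-30],"gripper":0.0},
  {"offset":[0,0,0],"dr":[0,0,-35],"gripper":0.0},
  {"offset":[0,0,0],"dr":[0,0,-39],"gripper":0.0},
  {"offset":[0,0,0],"dr":[0,0,-39],"gripper":0.0},
])

```text
t: 5.2
eef_pos: [585.6, 21.0, 58.4]
ee_rot: [[0.999, 0.045, 0.007], [0.045, -0.999, -0.002], [0.006, 0.003, -1.0]]
force: [7.6, -5.7, -3.7]
gripper_width: 8.8
```

```bash
python3 -c "
from h import *
s=r.sense();print(s['torque'])
go([584,21,58],down(3.3))"
```

```text
[-0.95131092 -1.43844614  0.02114192]
t 5.2 at [585.6  21.   58.4] w 8.8 F [ 7.6 -5.7 -3.7] q [-0.16  0.62  1.51 -0.    1.   -0.21]
offset m [-0.0016, -0.0001, 0.0004] dr [0.16, -0.37, -0.74]
```

servo_tool([
  {"offset":[0,0,0],"dr":[0,0,0],"gripper":0.045},
  {"offset":[0,0,0],"dr":[0,0,0],"gripper":0.045},
  {"offset":[0,0,0],"dr":[0,0,0],"gripper":0.045},
  {"offset":[0,0,0],"dr":[0,0,0],"gripper":0.045},
  {"offset":[0,0,-0.04],"dr":[0,0,0],"gripper":0.06},
  {"offset":[0,0,-0.08],"dr":[0,0,0],"gripper":0.06},
  {"offset":[-0.06,0.03,-0.08],"dr":[0,0,0],"gripper":0.06},
  {"offset":[-0.11,0.08,-0.08],"dr":[0,0,0],"gripper":0.06},
])

```text
t: 6.2
eef_pos: [484.1, -53.3, 137.4]
ee_rot: [[0.999, 0.046, 0.001], [0.046, -0.999, -0.0], [0.001, 0.0, -1.0]]
force: [0.5, -2.1, 0.1]
gripper_width: 60.1
```

Run:
```python
from h import *
go([453.5,-73,110],down(11))
n='side'
for n in('side','top'):
    p,d=cap(n);C=cloud(n,d);hsv=cv2.cvtColor(p,cv2.COLOR_RGB2HSV)
    R=(abs(C[...,0]-584)<45)&(abs(C[...,1]-20)<45)
    m=R&(C[...,2]>62)&(C[...,2]<80); P=C[m]
    if len(P)<10: continue
    x=P[:,:2]-P[:,:2].mean(0);w,V=np.linalg.eigh(x.T@x);a=V[:,1]
    print(n,len(P),P.mean(0).round(1),'lug ang',np.degrees(np.arctan2(a[1],a[0])).round(1),np.ptp(x@V,axis=0).round(1))
```

```text
t 6.2 at [484.1 -53.3 137.4] w 60.1 F [ 0.5 -2.1  0.1] q [-0.35  0.33  1.74 -0.    1.07 -0.4 ]
offset m [-0.0315, 0.0183, 0.0273] dr [0.02, -0.03, -8.34]
side 39 [585.4  14.2  69.9] lug ang 93.2 [12.5 44.5]
top 44 [583.9  32.   73.6] lug ang 95.7 [11.1 27.6]
```

servo_tool([
  {"offset":[-0.031,0.019,0.04],"dr":[0,0,-8],"gripper":0.055},
  {"offset":[-0.031,0.019,0.08],"dr":[0,0,-8],"gripper":0.055},
  {"offset":[-0.031,0.019,0.11],"dr":[0,0,-8],"gripper":0.055},
  {"offset":[-0.031,0.019,0.12],"dr":[0,0,-8],"gripper":0.055},
  {"offset":[-0.031,0.019,0.12],"dr":[0,0,-8],"gripper":0.055},
  {"offset":[-0.031,0.019,0.12],"dr":[0,0,-8],"gripper":0.02},
  {"offset":[-0.031,0.019,0.12],"dr":[0,0,-8],"gripper":0.02},
  {"offset":[-0.031,0.019,0.12],"dr":[0,0,-8],"gripper":0.02},
], newtons=25)

```text
t: 7.3
eef_pos: [456.2, -73.8, 18.1]
ee_rot: [[0.983, 0.183, 0.002], [0.183, -0.983, -0.001], [0.002, 0.001, -1.0]]
force: [-0.4, 0.9, 7.6]
gripper_width: 26.8
```

Run:
```python
from h import *
go([500,-80,21],down(3.3))
```

```text
t 7.3 at [456.2 -73.8  18.1] w 26.8 F [-0.4  0.9  7.6] q [-0.41  0.48  1.91  0.    0.75 -0.6 ]
offset m [0.0419, 0.0141, -0.0028] dr [0.06, -0.11, 7.23]
```

Run:
```python
from h import *
go([495,-83.3,19],down(3.3))
```

```text
t 7.3 at [456.2 -73.8  18.1] w 26.8 F [-0.4  0.9  7.6] q [-0.41  0.48  1.91  0.    0.75 -0.6 ]
offset m [0.0364, 0.0164, -0.0008] dr [0.06, -0.11, 7.23]
```

servo_tool([
  {"offset":[0,0,-0.006],"dr":[0,0,0],"gripper":0.02},
  {"offset":[0.01,0.004,-0.008],"dr":[0,0,3],"gripper":0.02},
  {"offset":[0.02,0.009,-0.008],"dr":[0,0,6],"gripper":0.02},
  {"offset":[0.03,0.014,-0.008],"dr":[0,0,7.2],"gripper":0.02},
  {"offset":[0.0365,0.0165,-0.006],"dr":[0,0,7.2],"gripper":0.02},
  {"offset":[0.0365,0.0165,-0.003],"dr":[0,0,7.2],"gripper":0.02},
  {"offset":[0.0365,0.0165,-0.001],"dr":[0,0,7.2],"gripper":0.02},
  {"offset":[0.0365,0.0165,-0.001],"dr":[0,0,7.2],"gripper":0.02},
])

```text
t: 8.3
eef_pos: [494.1, -83.0, 18.2]
ee_rot: [[0.998, 0.058, -0.0], [0.058, -0.998, 0.0], [-0.0, -0.0, -1.0]]
force: [-0.8, -0.1, 2.6]
gripper_width: 27.1
```

servo_tool([
  {"offset":[0,0,0],"dr":[0,0,0],"gripper":0.02},
  {"offset":[0,0,0],"dr":[0,0,0],"gripper":0.038},
  {"offset":[0,0,0],"dr":[0,0,0],"gripper":0.038},
  {"offset":[0,0,0],"dr":[0,0,0],"gripper":0.038},
  {"offset":[0,0,-0.04],"dr":[0,0,0],"gripper":0.038},
  {"offset":[0,0,-0.1],"dr":[0,0,0],"gripper":0.038},
  {"offset":[-0.06,0,-0.15],"dr":[0,0,0],"gripper":0.02},
  {"offset":[-0.11,0,-0.15],"dr":[0,0,0],"gripper":0.0},
])

```text
t: 9.3
eef_pos: [384.7, -90.0, 170.0]
ee_rot: [[0.998, 0.059, 0.004], [0.059, -0.998, -0.003], [0.004, 0.003, -1.0]]
force: [-0.6, -0.4, 0.8]
gripper_width: 2.8
```

```bash
cat > meas.py <<'E'
from h import *
def meas(n):
    p,d=cap(n);C=cloud(n,d);hsv=cv2.cvtColor(p,cv2.COLOR_RGB2HSV)
    b=(C[...,2]>24)&(C[...,2]<48)&(C[...,0]<515)&(C[...,0]>465)&(abs(C[...,1]+82)<65)&(hsv[...,1]>75);Q=C[b]
    q=cv2.minAreaRect(Q[:,:2].astype('float32'));print(n,'batten',b.sum(),np.round(q[0],1),np.round(q[1],1),round(q[2],1))
    return p
E
python3 - <<'E'
from meas import *
for n in('top','side'):
    p=meas(n)
    if n=='top': cv2.imwrite('pics/t4.png',cv2.resize(p[100:220,190:350,::-1],None,fx=5,fy=4.9,interpolation=cv2.INTER_CUBIC))
go([440,-83,120],np.eye(3))
E
```

```text
top batten 381 [493.9 -80.1] [28.  98.3] 3.3
side batten 233 [494.6 -86.1] [ 29.4 102.3] 3.1
t 9.4 at [381.  -88.7 168.6] w -0.0 F [ 1.2 -0.6  0.2] q [-0.53  0.08  1.96 -0.    1.1  -0.59]
offset m [0.0592, -0.0024, 0.0486] dr [-179.92, -5.13, 0.05]
```

View pics/t4.png

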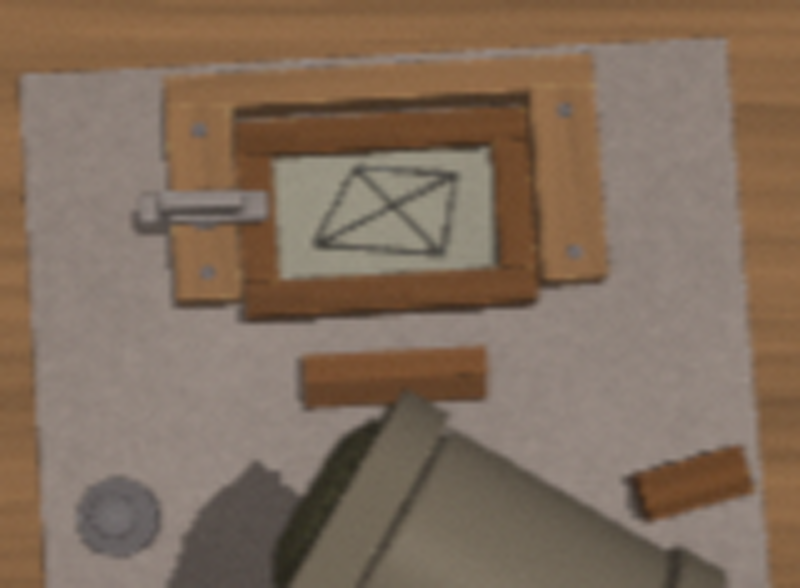

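The batten spans crop (301 to 487, 378). Its centre is 394, against 393.6 expected from the frame's corners, so it is centred and parallel with the bevel toward the robot. The turnbutton is square across the frame edge at (205,207). Next I tilt the tool 45° with the fingers shut.

```bash
cat >> h.py <<'E'
ps=np.radians(3.3); f=np.array([np.cos(ps),np.sin(ps),0]); l=np.array([-np.sin(ps),np.cos(ps),0]); zt=(f-[0,0,1])/2**.5
RT=np.stack([-l,np.cross(zt,-l),zt],1)
E
python3 - <<'E'
from h import *
go([430,-87,110],RT)
E
```

```text
t 9.4 at [381.  -88.7 168.6] w -0.0 F [ 1.2 -0.6  0.2] q [-0.53  0.08  1.96 -0.    1.1  -0.59]
offset m [0.049, 0.001, 0.0586] dr [35.21, 35.18, 84.89]
```

servo_tool([
  {"offset":[0,0,0.01],"dr":[4.4,4.4,10.6],"gripper":0},
  {"offset":[0,0,0.01],"dr":[7.2,7.2,17.3],"gripper":0},
  {"offset":[0,0,0.01],"dr":[10.8,10.8,26],"gripper":0},
  {"offset":[0,0,0.01],"dr":[14.4,14.4,34.7],"gripper":0},
  {"offset":[0,0,0.01],"dr":[18,18,43.4],"gripper":0},
  {"offset":[0.01,0,0.01],"dr":[21.6,21.6,52.1],"gripper":0},
  {"offset":[0.01,0,0.01],"dr":[25.2,25.2,60.8],"gripper":0},
  {"offset":[0.02,0,0.01],"dr":[28.8,28.8,69.5],"gripper":0},
])

```text
t: 10.4
eef_pos: [405.0, -88.9, 158.0]
ee_rot: [[0.32, -0.728, 0.606], [-0.943, -0.308, 0.128], [0.093, -0.612, -0.785]]
force: [0.6, 0.1, 0.4]
gripper_width: 0.2
```

Run:
```python
from h import *
go([430,-87,110],RT)
```

```text
t 10.4 at [405.  -88.9 158. ] w 0.2 F [0.6 0.1 0.4] q [-0.88 -0.07  2.32  0.91  0.77 -0.31]
offset m [0.0017, 0.0106, 0.0531] dr [6.27, 6.24, 15.11]
```

servo_tool([
  {"offset":[0.001,0.005,0.01],"dr":[2,2,5],"gripper":0},
  {"offset":[0.001,0.007,0.02],"dr":[4,4,10],"gripper":0},
  {"offset":[0.002,0.009,0.03],"dr":[6.3,6.2,15.1],"gripper":0},
  {"offset":[0.002,0.0106,0.053],"dr":[6.3,6.2,15.1],"gripper":0},
  {"offset":[0.002,0.0106,0.053],"dr":[6.3,6.2,15.1],"gripper":0},
  {"offset":[0.002,0.0106,0.053],"dr":[6.3,6.2,15.1],"gripper":0},
  {"offset":[0.002,0.0106,0.053],"dr":[6.3,6.2,15.1],"gripper":0},
  {"offset":[0.002,0.0106,0.053],"dr":[6.3,6.2,15.1],"gripper":0},
])

```text
t: 11.4
eef_pos: [429.8, -87.0, 110.6]
ee_rot: [[0.064, -0.706, 0.705], [-0.998, -0.047, 0.044], [0.002, -0.707, -0.708]]
force: [0.1, -0.5, -0.3]
gripper_width: 0.0
```

Run:
```python
from h import *
c=np.array([486,-83.8,33.5]); go(c-12*zt,RT)
```

```text
t 11.4 at [429.8 -87.  110.6] w 0.0 F [ 0.1 -0.5 -0.3] q [-0.82  0.1   2.43  1.49  0.58 -0.62]
offset m [0.0002, 0.0146, 0.0823] dr [0.04, 0.17, 0.36]
```

servo_tool([
  {"offset":[0,0.0146,0.04],"dr":[0,0.2,0.4],"gripper":0},
  {"offset":[0,0.0146,0.06],"dr":[0,0.2,0.4],"gripper":0},
  {"offset":[0,0.0146,0.075],"dr":[0,0.2,0.4],"gripper":0},
  {"offset":[0,0.0146,0.082],"dr":[0,0.2,0.4],"gripper":0},
  {"offset":[0,0.0146,0.082],"dr":[0,0.2,0.4],"gripper":0},
  {"offset":[0,0.0146,0.082],"dr":[0,0.2,0.4],"gripper":0},
  {"offset":[0,0.0146,0.082],"dr":[0,0.2,0.4],"gripper":0},
  {"offset":[0,0.0146,0.082],"dr":[0,0.2,0.4],"gripper":0},
])

```text
t: 12.4
eef_pos: [477.2, -83.8, 41.9]
ee_rot: [[0.057, -0.707, 0.705], [-0.998, -0.04, 0.041], [-0.001, -0.706, -0.708]]
force: [-0.4, -0.3, 0.6]
gripper_width: -0.2
```

Run:
```python
from h import *
go(np.array([486,-83.8,33.5])-2*zt,RT)
p,d=cap('side')
cv2.imwrite('pics/s5.png',cv2.resize(p[120:240,220:350,::-1],None,fx=5,fy=4.9,interpolation=cv2.INTER_CUBIC))
```

```text
t 12.4 at [477.2 -83.8  41.9] w -0.2 F [-0.4 -0.3  0.6] q [-0.69  0.4   2.34  1.98  0.55 -1.05]
offset m [0.0005, -0.0003, 0.0102] dr [0.06, -0.0, -0.06]
```

View pics/s5.png

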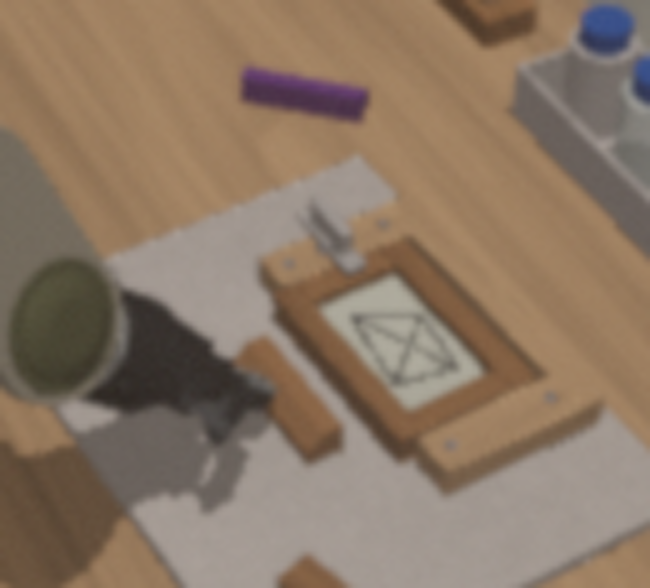

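The shut fingers at (250,400) face the middle of the bevel at (290,400). Next I make contact, then slide toward the frame.

servo_tool([
  {"offset":[0,0,0.006],"dr":[0,0,0],"gripper":0},
  {"offset":[0,0,0.01],"dr":[0,0,0],"gripper":0},
  {"offset":[0,0,0.012],"dr":[0,0,0],"gripper":0},
  {"offset":[0,-0.003,0.015],"dr":[0,0,0],"gripper":0},
  {"offset":[0,-0.006,0.018],"dr":[0,0,0],"gripper":0},
  {"offset":[0,-0.009,0.021],"dr":[0,0,0],"gripper":0},
  {"offset":[0,-0.011,0.023],"dr":[0,0,0],"gripper":0},
  {"offset":[0,-0.011,0.023],"dr":[0,0,0],"gripper":0},
])

```text
t: 13.45
eef_pos: [501.2, -82.2, 32.9]
ee_rot: [[0.057, -0.707, 0.704], [-0.998, -0.04, 0.041], [-0.001, -0.706, -0.709]]
force: [-0.6, -0.1, 0.9]
gripper_width: -0.3
```

Run:
```python
from h import *
go(np.array([515,-82.2,33.5]),RT)
```

```text
t 13.45 at [501.2 -82.2  32.9] w -0.3 F [-0.6 -0.1  0.9] q [-0.64  0.46  2.28  2.03  0.53 -1.05]
offset m [0.0008, -0.0101, 0.0093] dr [0.12, 0.03, -0.05]
```

servo_tool([
  {"offset":[0,-0.0015,0.0015],"dr":[0,0,0],"gripper":0},
  {"offset":[0,-0.003,0.003],"dr":[0,0,0],"gripper":0},
  {"offset":[0,-0.0045,0.0045],"dr":[0,0,0],"gripper":0},
  {"offset":[0,-0.006,0.006],"dr":[0,0,0],"gripper":0},
  {"offset":[0,-0.007,0.007],"dr":[0,0,0],"gripper":0},
  {"offset":[0,-0.0075,0.0075],"dr":[0,0,0],"gripper":0},
  {"offset":[0,-0.0075,0.0075],"dr":[0,0,0],"gripper":0},
  {"offset":[0,-0.0075,0.0075],"dr":[0,0,0],"gripper":0},
])

```text
t: 14.45
eef_pos: [512.0, -81.8, 33.2]
ee_rot: [[0.057, -0.707, 0.705], [-0.998, -0.04, 0.041], [-0.001, -0.706, -0.708]]
force: [0.6, 0.2, -0.5]
gripper_width: 0.0
```

Run:
```python
from h import *
go(np.array([515,-82.2,33.5]),RT)
p,d=cap('side')
cv2.imwrite('pics/s6.png',cv2.resize(p[120:240,220:350,::-1],None,fx=5,fy=4.9,interpolation=cv2.INTER_CUBIC))
```

```text
t 14.45 at [512.  -81.8  33.2] w 0.0 F [ 0.6  0.2 -0.5] q [-0.62  0.47  2.25  2.03  0.51 -1.03]
offset m [0.0006, -0.0023, 0.0019] dr [0.06, 0.01, -0.06]
```

View pics/s6.png

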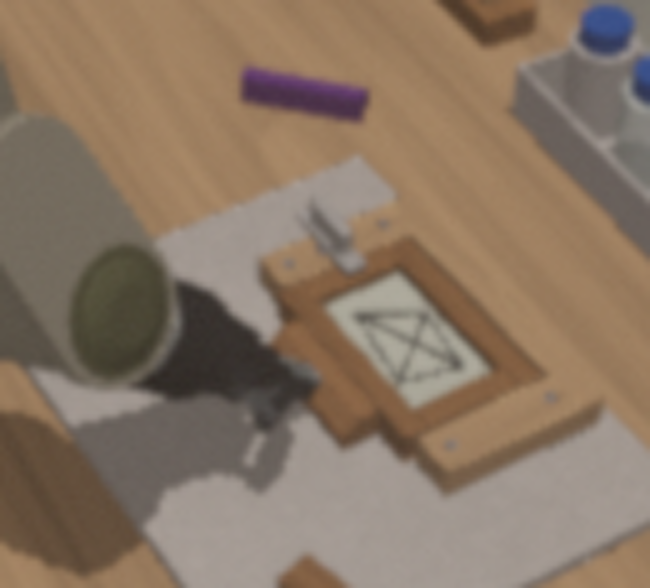

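The batten (325,385) is flush on the frame, and the frame has begun sliding back. I press on in small steps.

servo_tool([
  {"offset":[0,-0.0007,0.0007],"dr":[0,0,0],"gripper":0},
  {"offset":[0,-0.0014,0.0014],"dr":[0,0,0],"gripper":0},
  {"offset":[0,-0.0021,0.0021],"dr":[0,0,0],"gripper":0},
  {"offset":[0,-0.0021,0.0021],"dr":[0,0,0],"gripper":0},
  {"offset":[0,-0.0028,0.0028],"dr":[0,0,0],"gripper":0},
  {"offset":[0,-0.0028,0.0028],"dr":[0,0,0],"gripper":0},
  {"offset":[0,-0.0028,0.0028],"dr":[0,0,0],"gripper":0},
  {"offset":[0,-0.0028,0.0028],"dr":[0,0,0],"gripper":0},
])

```text
t: 15.5
eef_pos: [515.8, -81.5, 33.1]
ee_rot: [[0.057, -0.707, 0.705], [-0.998, -0.04, 0.041], [-0.001, -0.706, -0.708]]
force: [0.4, -0.1, -0.1]
gripper_width: -0.0
```

servo_tool([
  {"offset":[0,-0.0007,0.0007],"dr":[0,0,0],"gripper":0},
  {"offset":[0,-0.0014,0.0014],"dr":[0,0,0],"gripper":0},
  {"offset":[0,-0.0021,0.0021],"dr":[0,0,0],"gripper":0},
  {"offset":[0,-0.0021,0.0021],"dr":[0,0,0],"gripper":0},
  {"offset":[0,-0.0021,0.0021],"dr":[0,0,0],"gripper":0},
  {"offset":[0,-0.0021,0.0021],"dr":[0,0,0],"gripper":0},
  {"offset":[0,-0.0021,0.0021],"dr":[0,0,0],"gripper":0},
  {"offset":[0,-0.0021,0.0021],"dr":[0,0,0],"gripper":0},
])

```text
t: 16.5
eef_pos: [516.4, -81.4, 32.9]
ee_rot: [[0.054, -0.71, 0.702], [-0.999, -0.038, 0.039], [-0.001, -0.704, -0.711]]
force: [-41.1, -5.7, 33.8]
gripper_width: -0.1
```

Run:
```python
from h import *
go(np.array([515,-82.2,33.5]),RT)
p,d=cap('side')
a=cv2.resize(p[140:230,260:350,::-1],None,fx=4.4,fy=4.4,interpolation=cv2.INTER_CUBIC)
p,d=cap('top'); b=cv2.resize(p[105:195,225:315,::-1],None,fx=4.4,fy=4.4,interpolation=cv2.INTER_CUBIC)
cv2.imwrite('pics/b7.png',np.hstack([a,b]))
```

```text
t 16.5 at [516.4 -81.4  32.9] w -0.1 F [-41.1  -5.7  33.8] q [-0.6   0.47  2.24  2.03  0.5  -1.01]
offset m [0.0007, 0.0006, -0.0014] dr [0.29, -0.1, -0.19]
```

View pics/b7.png

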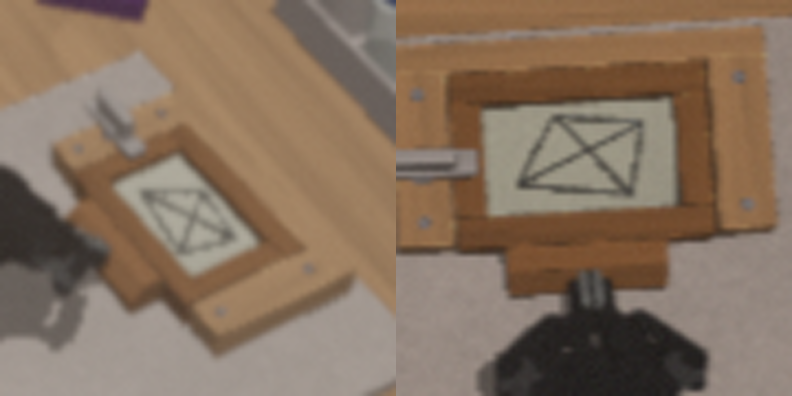

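Home: in the right-hand view the batten's centre is 587 against the frame's 586.5 (one px is about 0.6 mm). It is flush, the gap behind the frame is closed, and the bar is across the frame edge. The push is about 53 N, which is too firm, so I ease it.

servo_tool([
  {"offset":[0,0.0004,-0.0005],"dr":[0,0,0],"gripper":0},
  {"offset":[0,0.0007,-0.001],"dr":[0,0,0],"gripper":0},
  {"offset":[0,0.0008,-0.001],"dr":[0,0,0],"gripper":0},
  {"offset":[0,0.0008,-0.001],"dr":[0,0,0],"gripper":0},
  {"offset":[0,0.0008,-0.001],"dr":[0,0,0],"gripper":0},
  {"offset":[0,0.0008,-0.001],"dr":[0,0,0],"gripper":0},
  {"offset":[0,0.0008,-0.001],"dr":[0,0,0],"gripper":0},
  {"offset":[0,0.0008,-0.001],"dr":[0,0,0],"gripper":0},
])

```text
t: 17.6
eef_pos: [516.2, -81.5, 33.0]
ee_rot: [[0.055, -0.709, 0.703], [-0.998, -0.039, 0.04], [-0.001, -0.705, -0.71]]
force: [-20.3, -3.1, 16.2]
gripper_width: -0.2
```

servo_tool([
  {"offset":[0,0.0002,-0.0003],"dr":[0,0,0],"gripper":0},
  {"offset":[0,0.0002,-0.0003],"dr":[0,0,0],"gripper":0},
  {"offset":[0,0.0002,-0.0003],"dr":[0,0,0],"gripper":0},
  {"offset":[0,0.0002,-0.0003],"dr":[0,0,0],"gripper":0},
  {"offset":[0,0.0002,-0.0003],"dr":[0,0,0],"gripper":0},
  {"offset":[0,0.0002,-0.0003],"dr":[0,0,0],"gripper":0},
  {"offset":[0,0.0002,-0.0003],"dr":[0,0,0],"gripper":0},
  {"offset":[0,0.0002,-0.0003],"dr":[0,0,0],"gripper":0},
])

```text
t: 18.6
eef_pos: [516.2, -81.5, 33.1]
ee_rot: [[0.056, -0.708, 0.704], [-0.998, -0.039, 0.04], [-0.001, -0.705, -0.709]]
force: [-14.7, -2.2, 10.6]
gripper_width: 0.3
```

Run:
```python
from h import *
p,d=cap('side')
a=cv2.resize(p[140:230,260:350,::-1],None,fx=4.4,fy=4.4,interpolation=cv2.INTER_CUBIC)
p,d=cap('top'); b=cv2.resize(p[105:195,225:315,::-1],None,fx=4.4,fy=4.4,interpolation=cv2.INTER_CUBIC)
cv2.imwrite('pics/b8.png',np.hstack([a,b]))
s=r.sense();print(s['t'],np.round(s['force'],1),np.linalg.norm(s['force']))
```

```text
18.7 [-15.3  -2.   10.5] 18.638985383896138
```

View pics/b8.png

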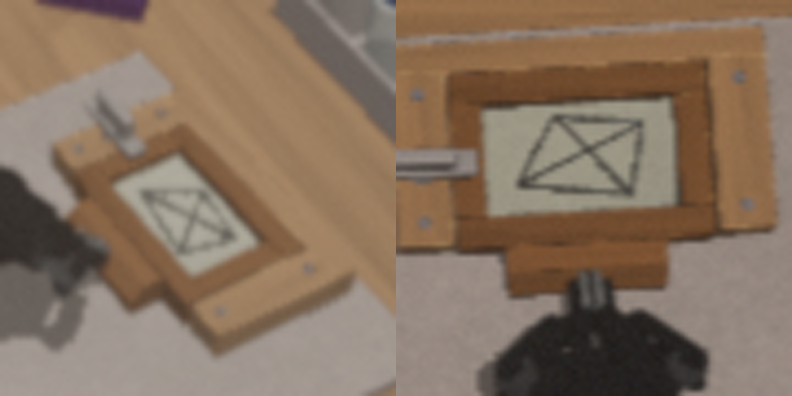

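The picture is unchanged: the batten is flush and centred at (587,270), and the bar is across the edge at (440,162). A tiny trim will even out the horizontal and downward push.

servo_tool([
  {"offset":[0,0.0002,0],"dr":[0,0,0],"gripper":0},
  {"offset":[0,0.0002,0],"dr":[0,0,0],"gripper":0},
  {"offset":[0,0.0002,0],"dr":[0,0,0],"gripper":0},
  {"offset":[0,0.0002,0],"dr":[0,0,0],"gripper":0},
  {"offset":[0,0.0002,0],"dr":[0,0,0],"gripper":0},
  {"offset":[0,0.0002,0],"dr":[0,0,0],"gripper":0},
  {"offset":[0,0.0002,0],"dr":[0,0,0],"gripper":0},
  {"offset":[0,0.0002,0],"dr":[0,0,0],"gripper":0},
])

```text
t: 19.7
eef_pos: [516.2, -81.5, 33.1]
ee_rot: [[0.056, -0.708, 0.704], [-0.998, -0.039, 0.04], [-0.001, -0.705, -0.709]]
force: [-12.8, -2.6, 11.2]
gripper_width: -0.1
```

|F| is about 17.2 N, close to 45°. Handing in.

```bash
python3 -c "
from h import *
print(r.hand_in()); s=r.sense(); print(s['t'],s['force'])"
```

```text
the job is handed in; nothing more can be done
None
the job is handed in; nothing more can be done
```

The job is handed in at about 19.7 s, with the turnbutton set square across the frame edge and the batten still pressed against the frame.

- **Turnbutton:** I pinched the lug and turned it about 81° counterclockwise. Afterwards the side camera put it at 93.2°, against 93.3° for exactly square to the board. The top view read 95.7° with the lug partly hidden.
- **Batten:** I set it down in front of the frame with the bevel toward the robot. Then I slid it home with the shut fingers tilted 45° on the bevel, which also pushed the frame back against the far rail. In the last picture it sits flush and is centred within about 1 mm. I moved none of the other things; the last pictures show only the frame area.
- **Push:** the last reading before hand-in was about 17 N, with 13 N into the frame and 11 N down.

**Too-firm push:** for about a second the push reached roughly 53 N through the fingertips, above the 15 to 20 N asked, before I eased it to 17 N. That is over 40 N, but it was on the fingertips, not the arm or gripper body, and well under the 120 N wrist limit.

The two cameras differed by 4 to 6 mm sideways. I relied on comparing things within one view and on the arm's own position at the lug.

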